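Bayonet filter cartridge: push in, twist and hold on flush

ROBOT

A 6-joint arm with a two-finger parallel gripper is mounted at the origin on the work surface. World frame = base frame: x ahead of the robot, y to its left, z up, the work surface at z = 0. Lengths are in mm, angles in rad, forces in N, time in s.
With the tool pointing down it reaches from about 300 to 850 mm from the base axis. Payload 5.4 kg.
Tool frame: the origin (TCP) lies at the very end of the fingers, on their centre line; the grasp point (between the pads) lies 19 mm behind it; z points along the fingers, y is the direction in which the jaws open and shut (so a half turn about z gives the same grasp; the last joint's range is limited). The gripper opens to 85 mm and grips with 20 to 120 N. Pads are 22 mm wide; open, the fingers measure 114 mm over their backs; the gripper's body (76 mm by 85 mm) begins 54 mm behind the grasp point. The pads swing forward as they close: fully open they stand 13 mm farther back than shut.
Start: joints at [-1.511, 0.158, 1.597, -0, 1.386, -0.21], TCP at [153.236, -554.188, 231.299] pointing down, gripper open.
Joint ranges: [-2.91, 2.91], [-0.94, 2.29], [0.18, 2.7], [-1.29, 4.43], [0.17, 2.64], [-3, 3]. Speed limits (rad/s): [2.57, 2.57, 3.14, 3.14, 3.14, 3.14].

INTERFACE

Orientations are given as a unit quaternion [x, y, z, w].
In Python, from plant import arm gives the robot as it stands. The module is installed in compiled form; this text tells all that it offers.
- The arm moves only by the tool drive_tool, never from a script. Its arguments are lists of equal length, an entry for each row: "fingers": the opening, from 0 (shut) to 1 (fully open); "travel": the shift along the tool's x, y, z in units of 0.3 m (1.0 is 0.3 m), a list of three; "spin": the turn about the tool's z in units of 2 pi rad (1.0 is 2 pi rad). In form: {"fingers": [fingers, ...], "travel": [[x, y, z], ...], "spin": [spin, ...]}. A call has 1 to 8 rows; each row is the pose to reach, as a shift and turn from the pose commanded when the call began, along the tool's axes at that moment, turning the shorter way round; what a row does not reach only later rows make up. A row lasts 1/10 s, in which the tool goes at most 50 mm and 8.59 degrees, less where a joint would pass 70% of its speed; a pose out of reach is approached as far as the arm can. A call with a number of a shift or a turn outside -1 to 1 is refused whole. A call with a gripper value outside its range is refused whole. The fingers move at their own pace and stop on an object; "grip_force" is the grip in N (left out, the last holds). Time passes only in rows, so rows that repeat a pose let the fingers close. It gives the time, the measured TCP pose, the force and the opening at its end, in the units of the state.
- arm.get_state(): the state, without advancing time (a new reading comes with each control period).
- arm.snapshot(name): name is "side" or "top" or "wrist"; returns (picture, depth): 480x640x3 uint8, blue, green, red; 480x640 float32, mm along the optical axis (not along the pixel's ray), 0 where there is no reading.
- arm.camera_info(name): a dict with "fx", "fy", "cx", "cy" (pixels), "k1" (the pictures are not rectified: a ray, as slopes to the right and down, at radius r is drawn at 1 + k1 r^2 times it, then the intrinsics apply), "extrinsics" (4x4, takes a point from camera to world coordinates). Camera axes: x right, y down, z forward; pixel columns grow to the right and rows downward; lengths in mm; the calibration is good to about 2 mm. A picture is of the moment at which its call begins: read the wrist's pose just before it. camera_info takes no time and is no camera call; for the wrist camera it gives the pose at the moment of the call.
- arm.job_done(): hands the job in, once; it reports no verdict.
The state is a dict: "clock": time; "q": joint angles; "joint_vel": joint speeds; "joint_efforts": joint torques, N m; "eef_pos": TCP position; "orientation": TCP orientation; "force": force on the tool from outside, world axes, zero at the start; "ft_torque": the same for the moment, N m; "width": finger opening in mm.
Only numpy, scipy, OpenCV 4.12 (cv2) and the standard library are available. Lean on these libraries where they do the work, as an engineer would, in place of code of your own. Each camera call takes 0.05 s, during which the arm holds its last target.

TASK

Take the fresh white filter cartridge with the green wing grip out of the blue tray and put it in the round bayonet socket of the rinse-water unit: lugs through the slots, push it down against the spring until its flange is on the collar, then twist it clockwise (seen from above) about a quarter turn to the stop, which opens the flush valve. The valve springs back, so finish still gripping the cartridge and holding it pushed in and turned to the stop. Leave the used brown cartridge and the two vials where they stand.

Things in the scene. Friction and masses are not known exactly. Their poses are not given: they have to be found in the camera images.
- fresh: Fresh filter cartridge, white with green wing and lugs, loose, upright in either tray compartment, 68 mm tall, 0.08 to 0.15 kg. Origin: centre of its underside, z up, x along wing and lugs; same after half a turn. Round foot 36 mm dia. (bevelled to 29 at the bottom), z 0 to 22 mm; flange 49 mm dia., z 22 to 28 mm.
- fresh_wing (a point): Middle of the fresh cartridge's flat wing grip, 50 mm above its underside. The wing is 46 mm long along x, 14 mm thick along y, from 28 to 68 mm above the underside. Parallel to it, lower down, a lug bar passes through the foot along x: 54 mm tip to tip, 10 mm wide, 4 to 12 mm above the underside.
- used: Used cartridge: the same shape in brown with a grey wing, in the other tray compartment. Leave it alone.
- tray: Fixed blue tray, 120 x 240 mm (x, y), 22 mm tall, walls and floor 4 mm thick, one divider across the middle: two compartments with centres 60 mm from its origin along +y and -y. Origin at the centre of its underside.
- unit: Fixed white bench unit for rinse water. Origin on the table under the socket's upright axis. Case from x -90 to 90 mm, y -86 to 146 mm, deck 92 mm high. The steel socket collar stands 8 mm above the deck; blue marks on the deck lie in line with its two slots. A thin steel spout rises to 206 mm at y = +118 mm (x -81 to 46 mm).
- socket (a point): Centre of the socket's mouth on top of the collar, 100 mm above the table; z up, x along the two slots. Bore 41 mm wide; slots 15 mm wide reach 30 mm from the axis at +x and -x. Lip 6 mm thick, open below. The cartridge goes in with its wing along this x, either way round. Lugs clear the lip with the underside 18 mm below this point; the flange meets the collar at 22 mm.
- plunger (a joint): Sprung plunger in the socket, pushed down by the cartridge's underside: m, 0 = up (its face 8 mm below the mouth), 0.010 = lugs just below the lip, 0.014 = flange on the collar. 4 N to start, 9 N at 0.014. A turned cartridge that is not pushed rises to 0.010, lugs against the lip.
- valve (a joint): Flush valve in the socket, turned by the lugs below the lip: rad, 0 = shut, in line with the slots; grows clockwise seen from above; stop at 1.45. A spring returns it (0.06 N m at 0, 0.16 N m at the stop). The lugs have about 0.1 rad of play each way, so the cartridge turns about 1.55 rad.
- vial_a: Small glass vial with a yellow cap, 34 mm dia., 70 mm tall, loose, on the table beyond the gap between tray and unit; origin at the centre of its underside. Leave it alone.
- vial_b: The same kind of vial, beyond the tray. Leave it alone.
Things that resemble listed ones, but are neither listed nor needed, are in the scene too. Leave any orange or purple look-alike of the fresh alone.

How it is judged:
By the outcome, as a careful person would: the job done as asked, in the order asked, and still so for the second after the job is handed in, while the arm keeps its last pose, push and grip.
It also fails if it takes over 48 s, if anything falls off the work surface, if the arm or the gripper's body presses on something with over 40 N, if the wrist force passes 120 N, or if a joint passes its speed limit or range.

## Working session

There is one attempt and no reset: what is moved stays moved. The work goes in short steps, Python scripts to look and compute and a tool call to move; the robot and the scene stay as the last step left them, time stands still between calls to the robot, and variables do not carry over. Pictures are saved under pics/ and viewed, and the job is handed in when it is done.

Besides the shell and the picture viewer there is one more tool, called after ">>>" by a JSON object that holds its "op" and its "data", one argument or row to a line. drive_tool: Moves the arm, as the interface text tells. Shifts and turns lie within -1 to 1; 1 stands for 0.3 m of shift or 2 pi rad of turn. Its arguments: {"type":"object","properties":{"fingers":{"type":"array"},"travel":{"type":"array"},"spin":{"type":"array"},"grip_force":{"type":"number"}},"required":["fingers","travel","spin"]}

```bash
mkdir -p pics; ls
python3 - <<'E'
from plant import arm
import cv2,numpy as np
s=arm.get_state();print(s)
for n in ("side","top","wrist"):
    ci=arm.camera_info(n);print(n,ci)
    p,d=arm.snapshot(n);cv2.imwrite(f"pics/{n}0.png",p);np.save(f"pics/{n}0.npy",d);np.save(f"pics/{n}0_T.npy",ci["extrinsics"])
E
```

```text
pics
{'clock': 0.0, 'q': array([-1.51110348e+00,  1.59061771e-01,  1.59820409e+00, -3.21346633e-05,
        1.38619965e+00, -2.10096794e-01]), 'joint_vel': array([-2.50685660e-03,  3.72360734e-04, -1.62608003e-04, -6.07150673e-05,
       -9.66698155e-05,  6.85224864e-05]), 'joint_efforts': array([ 1.65881225e-03, -3.96001518e+01, -3.31428409e+01, -1.20555853e-05,
        8.36352323e-03,  1.92276923e-05]), 'eef_pos': array([ 153.18992478, -553.60654724,  230.3238423 ]), 'orientation': array([ 9.90914649e-01,  1.34488964e-01,  5.46080309e-05, -9.34969177e-04]), 'force': array([ 0.57576287, -0.59052972, -0.56893083]), 'ft_torque': array([-0.01739274,  0.0566757 ,  0.02762445]), 'width': 85.33173012123095}
side {'fx': 480.1890354140564, 'fy': 480.1890354140564, 'cx': 320.2578058316563, 'cy': 238.06142981365164, 'k1': -0.006692389817541894, 'extrinsics': array([[ 9.66017965e-01, -1.60540319e-01,  2.02573684e-01,
         3.90229399e+02],
       [-2.58435478e-01, -6.13601156e-01,  7.46126481e-01,
        -7.68950166e+02],
       [ 4.51606339e-03, -7.73123811e-01, -6.34239054e-01,
         
[... 388 characters left out ...]
32476e-02,
        -8.98600858e+01],
       [-1.75976311e-02, -6.51368916e-02, -9.97721158e-01,
         1.01838721e+03],
       [ 0.00000000e+00,  0.00000000e+00,  0.00000000e+00,
         1.00000000e+00]])}
wrist {'fx': 349.43522495588076, 'fy': 349.43522495588076, 'cx': 318.7660288123215, 'cy': 242.7001125857836, 'k1': 0.02009873400227283, 'extrinsics': array([[ 2.65614469e-01, -9.26504111e-01, -2.66531586e-01,
         2.21622118e+02],
       [-9.64075415e-01, -2.56048913e-01, -7.06933427e-02,
        -5.34730025e+02],
       [-2.74745011e-03,  2.75733724e-01, -9.61230131e-01,
         3.72453605e+02],
       [ 0.00000000e+00,  0.00000000e+00,  0.00000000e+00,
         1.00000000e+00]])}
```

View pics/top0.png

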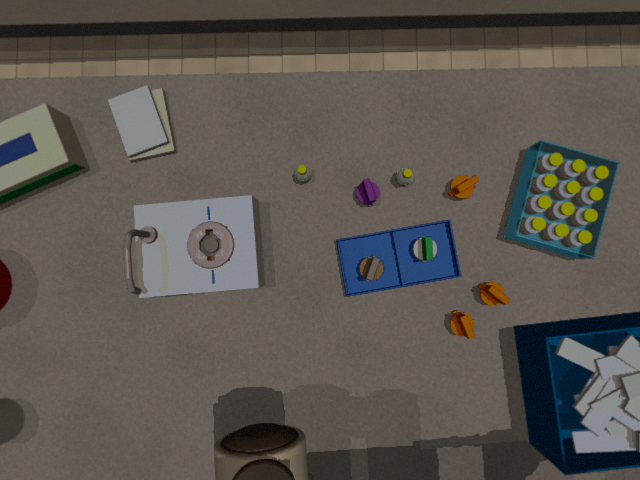

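View pics/side0.png

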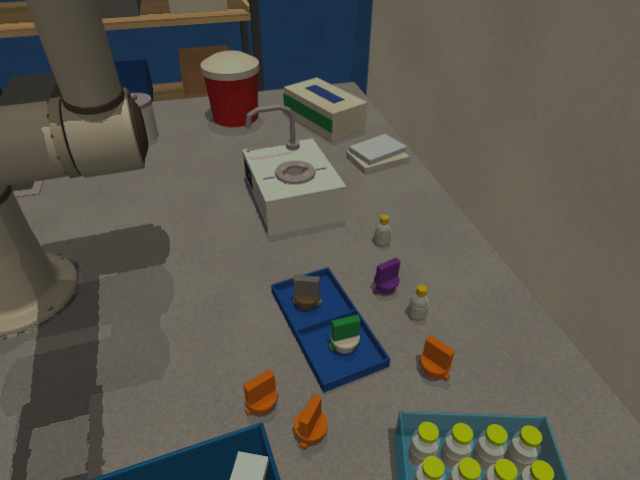

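View pics/wrist0.png

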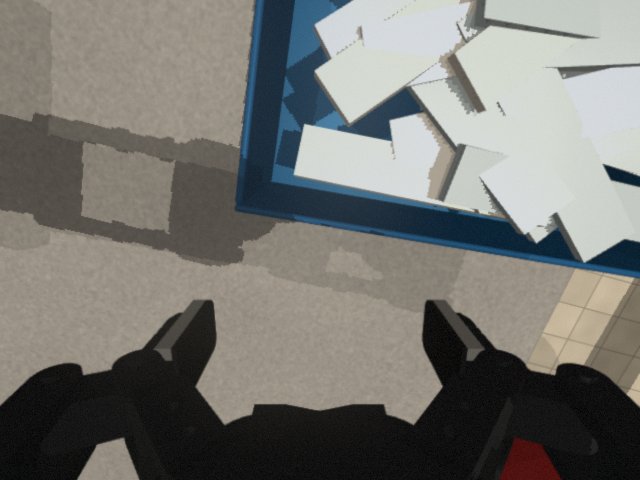

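The top view shows the fresh cartridge (white, green wing) at (425,249). Things it could be confused with are the used brown one at (371,268), a purple one at (368,192), and orange ones at (462,188), (492,294) and (461,324). The socket is at (210,245), with blue marks at (208,213) and (213,277).

```bash
cat > h.py <<'E'
import cv2,numpy as np
def rays(ci,uv):
    uv=np.array(uv,float).reshape(-1,1,2)
    K=np.array([[ci["fx"],0,ci["cx"]],[0,ci["fy"],ci["cy"]],[0,0,1]])
    n=cv2.undistortPoints(uv,K,np.array([ci["k1"],0,0,0,0.]),)[:,0]
    return np.c_[n,np.ones(len(n))]
def onplane(ci,uv,z,T=None):
    T=ci["extrinsics"] if T is None else T
    r=rays(ci,uv)@T[:3,:3].T;o=T[:3,3]
    return o+r*((z-o[2])/r[:,2])[:,None]
def world(ci,uv,d,T=None):
    T=ci["extrinsics"] if T is None else T
    uv=np.array(uv).reshape(-1,2)
    return (rays(ci,uv)*d[uv[:,1],uv[:,0]][:,None])@T[:3,:3].T+T[:3,3]
E
cat > m1.py <<'E'
from plant import arm
from h import *
out=[]
for n in("top","side"):
    ci=arm.camera_info(n);p=cv2.imread(f"pics/{n}0.png");d=np.load(f"pics/{n}0.npy");T=np.load(f"pics/{n}0_T.npy")
    hsv=cv2.cvtColor(p,cv2.COLOR_BGR2HSV)
    def comps(m,lo=3):
        k,l,st,c=cv2.connectedComponentsWithStats(m.astype(np.uint8));return [(np.argwhere(l==i)[:,::-1],c[i]) for i in range(1,k) if st[i,4]>=lo]
    g=cv2.inRange(hsv,(45,100,40),(80,255,255))
    for px,c in comps(g,20):
        W=world(ci,px,d,T); print(n,"green",c,len(px),W.min(0).round(),np.median(W,0).round(1),W.max(0).round())
        t=W[W[:,2]>np.percentile(W[:,2],95)-4]
        if 30<c[1]<400 and c[0]>200 and W[:,2].max()<120:
            tp=px[W[:,2]>np.percentile(W[:,2],95)-5]
            P=onplane(ci,tp,72,T)
            r=cv2.minAreaRect(P[:,:2].astype(np.float32));print("  wing top rect",r, np.median(t[:,2]), P.mean(0))
    # blue marks on the deck
    b=cv2.inRange(hsv,(95,90,40),(125,255,255))
    for px,c in comps(b,4):
        W=world(ci,px,d,T); 
        if abs(np.median(W[:,2])-92)<12 and len(px)<300: print(n,"mark",c,len(px),onplane(ci,c,92,T).round(1),np.median(W,0).round(1))
    # collar pts
    vv,uu=np.mgrid[0:480,0:640];px=np.c_[uu.ravel(),vv.ravel()]
    W=world(ci,px,d,T);W[d.ravel()==0]=9999
    if n=="top":
        near=(np.hypot(px[:,0]-210,px[:,1]-245)<40)
        print("deck z",np.median(W[(abs(W[:,2]-92)<6)&near][:,2]))
    for c,lab in [((0),'x')]:pass
    np.save(f"pics/{n}_W.npy",W.reshape(480,640,3))
    # crops
big=cv2.imread("pics/top0.png")
cv2.imwrite("pics/crop_sock.png",cv2.resize(big[185:310,115:275],None,fx=4.5,fy=4.5,interpolation=cv2.INTER_CUBIC))
cv2.imwrite("pics/crop_tray.png",cv2.resize(big[155:310,330:480],None,fx=3.8,fy=3.8,interpolation=cv2.INTER_CUBIC))
E
python3 m1.py
```

```text
top green [ 37.01298701 179.58441558] 154 [682. 424.  61.] [715.2 498.6  69.7] [745. 574.  74.]
top green [427.82702703 248.04324324] 185 [ 540. -291.   14.] [ 565.5 -282.7   72.7] [ 592.  -90. 1018.]
top mark [208.43478261 213.65217391] 23 [[637.7 145.2  92. ]] [637.2 145.6  93.8]
top mark [212.70833333 276.25      ] 24 [[516.2 136.7  92. ]] [516.7 135.8  93.7]
top mark [630. 451.] 9 [[ 182.1 -643.6   92. ]] [ 184.6 -637.9   98.4]
deck z 93.25680106239076
side green [308.04347826 112.61913043] 575 [ 390. -769.   33.] [702.2 524.3  54.3] [746. 646. 667.]
side green [345.26701571 327.17102967] 573 [ 390. -769.    8.] [ 564.3 -289.3   63.3] [ 605. -221.  667.]
side green [331.625   346.96875] 32 [ 539. -289.   11.] [ 541.7 -286.9   16.1] [ 548. -279.   19.]
  wing top rect ((529.7887573242188, -325.8548278808594), (7.83633279800415, 10.44105339050293), 7.340427398681641) 16.81710401003471 [ 529.12109917 -326.46996227   72.        ]
side mark [9.91176471 0.26470588] 34 [[-394.4 2005.9   92. ]] [-386.1 1964.6  100.4]
side mark [324.62555066  93.52422907] 227 [[762.3 561.2  92. ]] [761.6 556.7  93.6]
```

View pics/crop_sock.png

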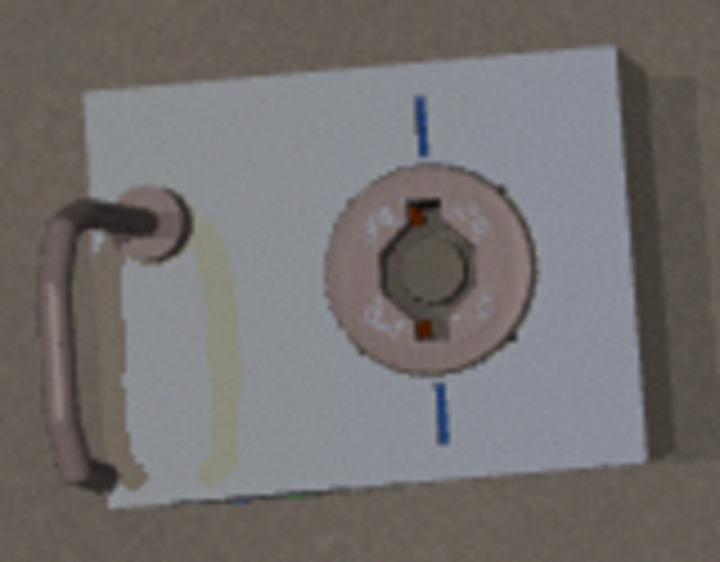

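View pics/crop_tray.png

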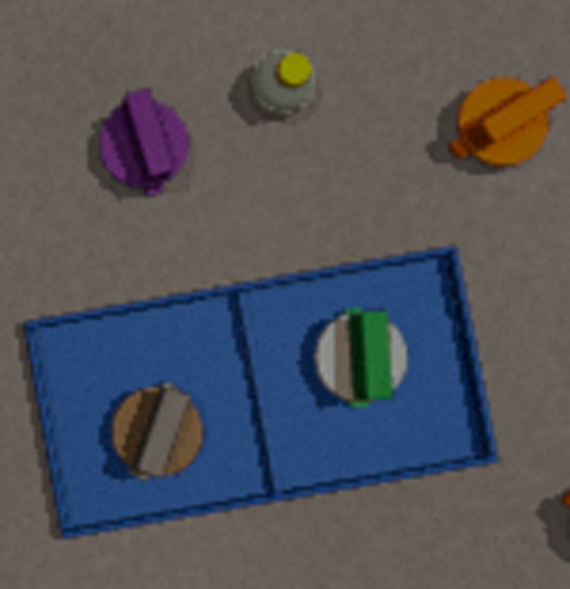

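```bash
cat > m2.py <<'E'
from plant import arm
from h import *
ci=arm.camera_info("top");p=cv2.imread("pics/top0.png");hsv=cv2.cvtColor(p,cv2.COLOR_BGR2HSV)
W=np.load("pics/top_W.npy")
g=cv2.inRange(hsv,(45,100,40),(80,255,255))>0
m=g&(W[...,2]>64)&(W[...,2]<82);m[:,:300]=0
px=np.argwhere(m)[:,::-1];P=onplane(ci,px,72)
print("fresh wing top",len(px),cv2.minAreaRect(P[:,:2].astype(np.float32)),P.mean(0),np.median(W[m],0))
m=(abs(W[...,2]-101.5)<3.5);yy,xx=np.mgrid[:480,:640];m&=np.hypot(xx-210,yy-245)<32
px=np.argwhere(m)[:,::-1];P=onplane(ci,px,100)[:,:2]
hull=cv2.convexHull(px);e=cv2.minEnclosingCircle(P.astype(np.float32));print("collar",len(px),e,P.mean(0),np.median(W[m][:,2]))
hp=onplane(ci,hull[:,0],100)[:,:2].astype(np.float32);print(cv2.fitEllipse(hp))
# case and heights of tall stuff
E
python3 m2.py
```

```text
fresh wing top 167 ((565.6103515625, -283.20208740234375), (43.775413513183594, 14.33440113067627), 1.6256645917892456) [ 565.42653804 -283.30593427   72.        ] [ 565.50231749 -282.80509434   72.95668923]
collar 1236 ((576.242919921875, 134.2867431640625), 50.65355682373047) [577.10780953 140.03416275] 101.39543988289824
((577.7686767578125, 137.65786743164062), (86.98757934570312, 97.19987487792969), 5.67604398727417)
```

The crop confirms it: white round body with a green wing, in the right-hand compartment. The last joint's range is limited, so I'll grasp with the tool turned by about π to leave room for the clockwise twist.

>>> {"op": "drive_tool", "data": {
  "fingers": [1,1,1,1,1,1,1,1],
  "travel": [
    [0.783,-0.252,0.05],
    [0.783,-0.252,0.05],
    [0.783,-0.252,0.05],
    [0.783,-0.252,0.05],
    [0.783,-0.252,0.05],
    [0.783,-0.252,0.05],
    [0.783,-0.252,0.05],
    [0.783,-0.252,0.05]
  ],
  "spin": [-0.19,-0.19,-0.19,-0.19,-0.19,-0.19,-0.19,-0.19],
  "grip_force": 70
}}

```text
clock: 0.95
eef_pos: [359.8, -418.1, 215.9]
orientation: [0.742, 0.671, 0.0, -0.0]
force: [0.0, 0.2, -0.1]
width: 85.4
```

```bash
cat > goto.py <<'E'
import sys,numpy as np
from plant import arm
from scipy.spatial.transform import Rotation as R
# goto.py x y z yawdeg : shift in tool units (from measured pose)
s=arm.get_state();r=R.from_quat(s["orientation"]);M=r.as_matrix()
yaw=np.degrees(np.arctan2(M[1,0],M[0,0]))
print("t",s["clock"],"pos",s["eef_pos"].round(1),"yaw",yaw.round(2),"q",s["q"].round(2),"F",s["force"].round(1),"T",s["ft_torque"].round(2),"w",s["width"].round(1),"tilt",M[:2,2].round(3))
if len(sys.argv)>4:
    a=list(map(float,sys.argv[1:5]))
    d=M.T@(np.array(a[:3])-s["eef_pos"])
    dy=(a[3]-yaw+180)%360-180
    print("travel",(d/300).round(4),"spin",round(-dy/360,4))
E
python3 goto.py 565.5 -283.3 180 181.6
```

```text
Traceback (most recent call last):
  File "goto.py", line 7, in <module>
    print("t",s["clock"],"pos",s["eef_pos"].round(1),"yaw",yaw.round(2),"q",s["q"].round(2),"F",s["force"].round(1),"T",s["ft_torque"].round(2),"w",s["width"].round(1),"tilt",M[:2,2].round(3))
                                                                                                                                                    ^^^^^^^^^^^^^^^^
AttributeError: 'float' object has no attribute 'round'
```

```bash
sed -i 's/s\["width"\].round(1)/round(float(s["width"]),1)/' goto.py; python3 goto.py 565.5 -283.3 180 181.6
```

```text
t 0.95 pos [ 359.8 -418.1  215.9] yaw 84.28 q [-1.08  0.11  1.68 -0.    1.35 -0.98] F [ 0.   0.2 -0.1] T [ 0.01 -0.04 -0.  ] w 85.4 tilt [-0.     0.001]
travel [0.5153 0.6374 0.1195] spin -0.2703
```

>>> {"op": "drive_tool", "data": {
  "fingers": [1,1,1,1,1,1,1,1],
  "travel": [
    [0.515,0.637,0.12],
    [0.515,0.637,0.12],
    [0.515,0.637,0.12],
    [0.515,0.637,0.12],
    [0.515,0.637,0.12],
    [0.515,0.637,0.12],
    [0.515,0.637,0.12],
    [0.515,0.637,0.12]
  ],
  "spin": [-0.27,-0.27,-0.27,-0.27,-0.27,-0.27,-0.27,-0.27]
}}

```text
clock: 1.75
eef_pos: [566.2, -284.8, 179.6]
orientation: [0.233, 0.972, 0.0, -0.001]
force: [-0.5, -0.1, -0.8]
width: 85.6
```

```bash
python3 goto.py 565.5 -283.3 160 181.6
```

```text
t 1.75 pos [ 566.2 -284.8  179.6] yaw 153.03 q [-0.66  0.35  1.47 -0.    1.32 -1.76] F [-0.5 -0.1 -0.8] T [ 0.03 -0.03 -0.  ] w 85.6 tilt [-0.001  0.001]
travel [0.0042 0.0036 0.0652] spin -0.0794
```

>>> {"op": "drive_tool", "data": {
  "fingers": [1,1,1,1,1],
  "travel": [
    [0,0,0.065],
    [0,0,0.065],
    [0,0,0.065],
    [0,0,0.065],
    [0,0,0.065]
  ],
  "spin": [-0.079,-0.079,-0.079,-0.079,-0.079]
}}

```text
clock: 2.25
eef_pos: [565.8, -285.4, 160.3]
orientation: [-0.009, 1.0, 0.0, -0.0]
force: [0.8, -0.1, 0.3]
width: 85.0
```

```bash
cat > wl.py <<'E'
import sys
from plant import arm
from h import *
n=sys.argv[1]
ci=arm.camera_info("wrist");s=arm.get_state();p,d=arm.snapshot("wrist")
cv2.imwrite(f"pics/{n}.png",p);np.savez(f"pics/{n}.npz",d=d,T=ci["extrinsics"])
hsv=cv2.cvtColor(p,cv2.COLOR_BGR2HSV);print(s["eef_pos"].round(1))
vv,uu=np.mgrid[0:480,0:640];px=np.c_[uu.ravel(),vv.ravel()]
W=world(ci,px,d).reshape(480,640,3);W[d==0]=9999
np.save(f"pics/{n}_W.npy",W)
m=(cv2.inRange(hsv,(45,80,30),(85,255,255))>0)&(d>0)
if m.sum()>50:
    z=np.percentile(W[m][:,2],90);t=m&(abs(W[...,2]-z)<4);
    P=onplane(ci,np.argwhere(t)[:,::-1],72)
    print("green px",m.sum(),"ztop",z,"rect on z72",cv2.minAreaRect(P[:,:2].astype(np.float32)),np.argwhere(t)[:,::-1].mean(0))
E
python3 wl.py w1; python3 goto.py 565.5 -283.3 160 181.6
```

```text
[ 565.8 -285.4  160.3]
green px 1388 ztop 72.14583599244573 rect on z72 ((565.2122192382812, -283.43548583984375), (45.308292388916016, 12.942057609558105), 1.5063858032226562) [320.62871708 245.62616822]
t 2.3 pos [ 565.8 -285.4  160.4] yaw -179.01 q [-0.66  0.37  1.49 -0.    1.29 -2.25] F [-0.9  0.8 -0.6] T [-0.02  0.03 -0.06] w 85.1 tilt [-0.001  0.   ]
travel [0.001  0.007  0.0014] spin -0.0017
```

View pics/w1.png

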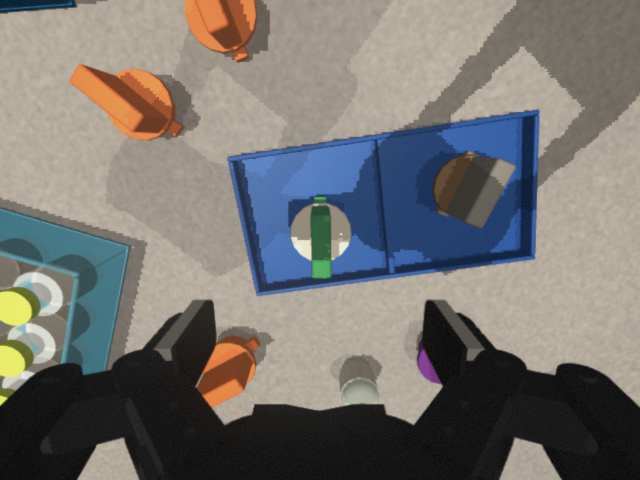

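The wrist view puts the green wing at (320,246), and the position from it agrees with the top camera within 1 mm: (565.2, −283.4), yaw 181.5°. Now descending.

>>> {"op": "drive_tool", "data": {
  "fingers": [1,1,1,1,1,1,1],
  "travel": [
    [0.002,0.0067,0.1],
    [0.002,0.0067,0.2],
    [0.002,0.0067,0.3],
    [0.002,0.0067,0.37],
    [0.002,0.0067,0.412],
    [0.002,0.0067,0.412],
    [0.002,0.0067,0.412]
  ],
  "spin": [-0.002,-0.002,-0.002,-0.002,-0.002,-0.002,-0.002]
}}

```text
clock: 3.0
eef_pos: [566.0, -284.0, 38.1]
orientation: [-0.015, 1.0, -0.0, 0.001]
force: [0.9, -1.0, -0.6]
width: 85.4
```

```bash
python3 goto.py 565.3 -283.4 36.5 181.6
```

```text
t 3.0 pos [ 566.  -284.    38.1] yaw -178.25 q [-0.66  0.51  1.56  0.    1.07 -2.26] F [ 0.9 -1.  -0.6] T [ 0.   -0.01  0.  ] w 85.4 tilt [ 0.001 -0.001]
travel [0.0021 0.002  0.0054] spin 0.0004
```

>>> {"op": "drive_tool", "data": {
  "fingers": [1,0,0,0,0,0,0,0],
  "travel": [
    [0.002,0.002,0.003],
    [0.002,0.002,0.003],
    [0.002,0.002,0.003],
    [0.002,0.002,0.003],
    [0.002,0.002,0.003],
    [0.002,0.002,0.003],
    [0.002,0.002,0.003],
    [0.002,0.002,0.003]
  ],
  "spin": [0,0,0,0,0,0,0,0],
  "grip_force": 70
}}

```text
clock: 3.8
eef_pos: [564.8, -283.0, 36.4]
orientation: [-0.015, 1.0, -0.0, 0.0]
force: [-0.1, -0.1, 0.5]
width: 13.3
```

```bash
python3 goto.py 577 140.5 190 184
```

```text
t 3.8 pos [ 564.8 -283.    36.4] yaw -178.23 q [-0.66  0.51  1.56 -0.    1.07 -2.26] F [-0.1 -0.1  0.5] T [ 0.01  0.   -0.02] w 13.3 tilt [ 0. -0.]
travel [-0.0844  1.4098 -0.5123] spin -0.0062
```

>>> {"op": "drive_tool", "data": {
  "fingers": [0,0,0,0,0,0,0,0],
  "travel": [
    [0,0,-0.05],
    [0,0,-0.15],
    [0,0,-0.3],
    [0,0,-0.45],
    [0,0.1,-0.51],
    [0,0.25,-0.51],
    [-0.01,0.4,-0.51],
    [-0.02,0.5,-0.51]
  ],
  "spin": [0,0,0,0,0,0,0,0]
}}

```text
clock: 4.6
eef_pos: [565.9, -130.2, 190.5]
orientation: [-0.016, 1.0, 0.0, 0.0]
force: [-0.4, -0.9, -1.7]
width: 13.4
```

```bash
python3 goto.py 577 140.5 190 184
```

```text
t 4.6 pos [ 565.9 -130.2  190.5] yaw -178.17 q [-0.43  0.21  1.63  0.    1.31 -2.04] F [-0.4 -0.9 -1.7] T [ 0.    0.03 -0.02] w 13.4 tilt [0.001 0.   ]
travel [-0.0659  0.9006  0.0022] spin -0.006
```

>>> {"op": "drive_tool", "data": {
  "fingers": [0,0,0,0,0,0,0,0],
  "travel": [
    [-0.02,0.12,0],
    [-0.03,0.27,0],
    [-0.04,0.42,0],
    [-0.06,0.55,0],
    [-0.066,0.62,0],
    [-0.066,0.66,0],
    [-0.066,0.66,0],
    [-0.066,0.66,0]
  ],
  "spin": [-0.006,-0.006,-0.006,-0.006,-0.006,-0.006,-0.006,-0.006]
}}

```text
clock: 5.4
eef_pos: [579.8, 64.8, 189.6]
orientation: [-0.034, 0.999, -0.0, 0.0]
force: [-0.2, -1.1, -2.1]
width: 13.3
```

```bash
python3 wl.py w2; python3 goto.py 577 140.5 190 184
```

```text
[579.8  64.8 189.6]
green px 5759 ztop 225.28754579309026 rect on z72 ((678.521484375, 71.99543762207031), (113.23104858398438, 33.104393005371094), 3.5392282009124756) [318.72002694 345.41872474]
t 5.45 pos [579.9  64.4 189.5] yaw -176.13 q [-0.1   0.21  1.62 -0.    1.31 -1.73] F [-0.1  0.3 -0.5] T [ 0.02 -0.    0.02] w 13.6 tilt [ 0.    -0.001]
travel [-0.0076  0.2537 -0.0018] spin -0.0004
```

View pics/w2.png

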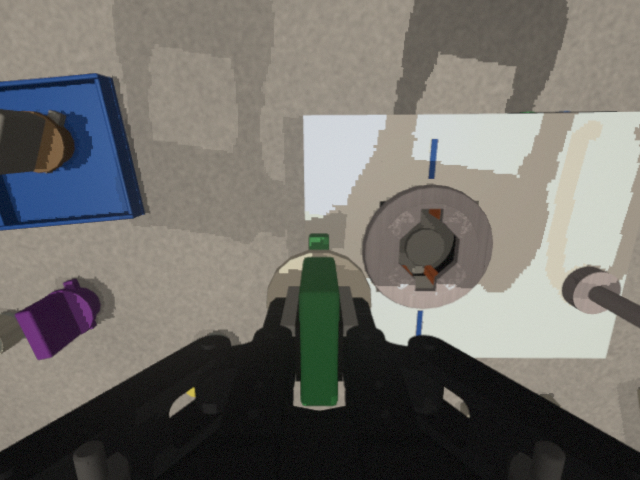

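```bash
cat > m3.py <<'E'
from plant import arm
from h import *
ci=arm.camera_info("wrist");z=np.load("pics/w2.npz");d,T=z["d"],z["T"];W=np.load("pics/w2_W.npy");p=cv2.imread("pics/w2.png");hsv=cv2.cvtColor(p,cv2.COLOR_BGR2HSV)
m=(W[...,2]>97)&(W[...,2]<104);m[:,:355]=0;m[:,500:]=0
k,l,st,c=cv2.connectedComponentsWithStats(m.astype(np.uint8));i=1+np.argmax(st[1:,4]);m=l==i
px=np.argwhere(m)[:,::-1];P=onplane(ci,px,100,T)[:,:2].astype(np.float32)
print("collar",st[i],np.median(W[m],0).round(1),cv2.minEnclosingCircle(P),cv2.fitEllipse(cv2.convexHull(P)))
b=cv2.inRange(hsv,(95,90,40),(125,255,255))&((abs(W[...,2]-93)<5)*255).astype(np.uint8)
k,l,st,c=cv2.connectedComponentsWithStats(b)
for i in range(1,k):
    if st[i,4]>30:
        Q=onplane(ci,np.argwhere(l==i)[:,::-1],92,T)[:,:2];print(st[i],cv2.minAreaRect(Q.astype(np.float32)),Q.mean(0))
g=(cv2.inRange(hsv,(45,80,30),(85,255,255))>0)&(d>0)&(W[...,2]>221);Q=onplane(ci,np.argwhere(g)[:,::-1],225.2,T)[:,:2]
print("held wing",cv2.minAreaRect(Q.astype(np.float32)))
g=(cv2.inRange(hsv,(45,80,30),(85,255,255))>0)&(d>0)&(W[...,2]<190)
print("lug z",W[g].mean(0) if g.any() else None)
E
python3 m3.py
```

```text
collar [ 363  185  130  124 9161] [573.8 140.1  99.6] ((576.9321899414062, 140.52415466308594), 44.80237579345703) ((577.2546997070312, 140.33172607421875), (88.35987854003906, 89.1789779663086), 146.62718200683594)
[429 139   8  39 198] ((516.030517578125, 136.9036407470703), (24.54388427734375, 3.433358907699585), 3.981799602508545) [515.78981266 136.90889228]
[416 311   6  24 102] ((637.5494384765625, 145.6482391357422), (19.49903678894043, 3.212280750274658), 4.210072040557861) [637.59023519 145.64151261]
held wing ((579.33154296875, 65.22683715820312), (46.41526412963867, 13.57002067565918), 3.539243459701538)
lug z [555.72745234  66.05125063 168.72023247]
```

Socket from the wrist view: (577.0, 140.4), yaw 4.1°, agreeing with the top camera. The held wing sits on the TCP within 0.5 mm.

>>> {"op": "drive_tool", "data": {
  "fingers": [0,0,0,0,0,0,0,0],
  "travel": [
    [-0.009,0.1,0],
    [-0.009,0.2,0],
    [-0.009,0.2527,0],
    [-0.009,0.2527,0.03],
    [-0.009,0.2527,0.1],
    [-0.009,0.2527,0.15],
    [-0.009,0.2527,0.15],
    [-0.009,0.2527,0.15]
  ],
  "spin": [-0.001,-0.001,-0.001,-0.001,-0.001,-0.001,-0.001,-0.001]
}}

```text
clock: 6.25
eef_pos: [577.2, 140.7, 143.9]
orientation: [-0.037, 0.999, -0.0, -0.001]
force: [0.0, 0.8, -0.4]
width: 13.3
```

```bash
python3 goto.py 577.4 140.2 130 184.3; python3 wl.py w3;python3 - <<'E'
from plant import arm
import cv2
p,d=arm.snapshot("side");cv2.imwrite("pics/s3.png",cv2.resize(p[60:240,200:400],None,fx=3,fy=3))
E
```

```text
t 6.25 pos [577.2 140.7 143.9] yaw -175.76 q [ 0.04  0.29  1.63 -0.    1.23 -1.61] F [ 0.   0.8 -0.4] T [ 0.02 -0.07  0.02] w 13.3 tilt [-0.001 -0.   ]
travel [-0.0007 -0.0016  0.0465] spin -0.0002
[577.2 140.7 143.9]
green px 5871 ztop 179.58093235655375 rect on z72 ((646.1053466796875, 146.40725708007812), (93.10457611083984, 27.202560424804688), 4.1562628746032715) [318.75472973 345.32432432]
```

View pics/s3.png

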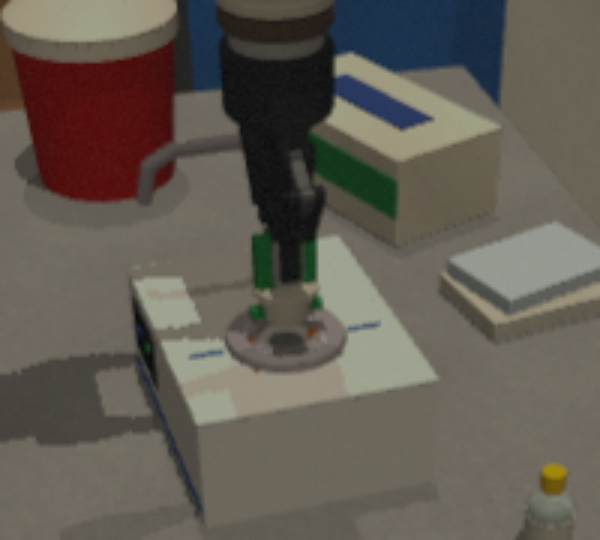

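View pics/w3.png

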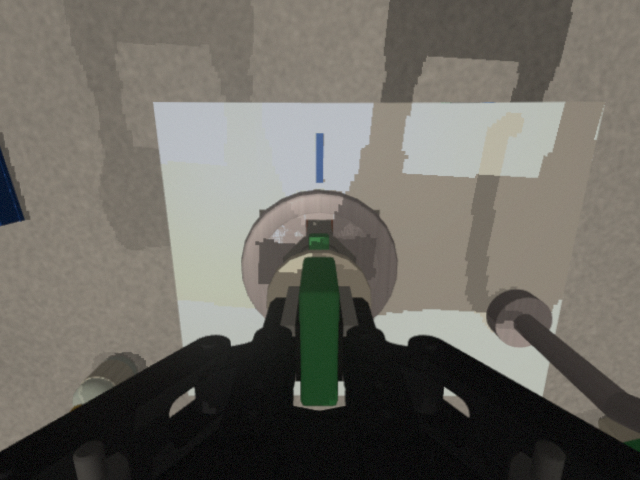

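The lug at (319,241) lines up with the slot at (320,227) and the mark at (320,158). Descending gently into the mouth.

>>> {"op": "drive_tool", "data": {
  "fingers": [0,0,0,0,0,0],
  "travel": [
    [0,0,0.02],
    [0,0,0.037],
    [0,0,0.055],
    [0,0,0.07],
    [0,0,0.07],
    [0,0,0.07]
  ],
  "spin": [0,0,0,0,0,0]
}}

```text
clock: 6.95
eef_pos: [577.1, 141.5, 123.7]
orientation: [-0.038, 0.999, -0.0, -0.0]
force: [-3.0, 0.4, 4.2]
width: 13.1
```

```bash
python3 goto.py 577.4 140.2 110 184.3
```

```text
t 6.95 pos [577.1 141.5 123.7] yaw -175.7 q [ 0.04  0.31  1.64 -0.    1.19 -1.61] F [-3.   0.4  4.2] T [-0.07  0.51  0.04] w 13.1 tilt [-0.001 -0.   ]
travel [-0.0006 -0.0045  0.0456] spin 0.0
```

>>> {"op": "drive_tool", "data": {
  "fingers": [0,0,0,0,0,0,0],
  "travel": [
    [0.001,-0.003,0.015],
    [0.001,-0.003,0.03],
    [0.001,-0.003,0.042],
    [0.001,-0.003,0.052],
    [0.001,-0.003,0.055],
    [0.001,-0.003,0.055],
    [0.001,-0.003,0.055]
  ],
  "spin": [0,0,0,0,0,0,0]
}}

```text
clock: 7.65
eef_pos: [577.8, 141.1, 110.3]
orientation: [-0.038, 0.999, 0.0, 0.001]
force: [-9.2, 1.3, 22.0]
width: 13.3
```

```bash
python3 goto.py 577.4 140.2 110 184.3
```

```text
t 7.65 pos [577.8 141.1 110.3] yaw -175.69 q [ 0.04  0.33  1.65  0.    1.17 -1.61] F [-9.2  1.3 22. ] T [0.32 1.7  0.02] w 13.3 tilt [0.002 0.001]
travel [ 0.0016 -0.003   0.0008] spin 0.0
```

Seated at z = 110.3, as predicted for the flange on the collar, with 22 N of push. I'll ease the sideways load, then twist.

>>> {"op": "drive_tool", "data": {
  "fingers": [0,0,0,0,0,0,0,0],
  "travel": [
    [0.005,-0.001,0],
    [0.005,-0.001,0],
    [0.005,-0.001,0],
    [0.005,-0.001,0],
    [0.005,-0.001,0],
    [0.005,-0.001,0],
    [0.005,-0.001,0],
    [0.005,-0.001,0]
  ],
  "spin": [0,0.01,0.025,0.045,0.065,0.085,0.1,0.1],
  "grip_force": 90
}}

```text
clock: 8.45
eef_pos: [578.4, 140.3, 110.3]
orientation: [0.274, 0.962, 0.001, 0.003]
force: [-1.2, 0.3, 15.3]
width: 13.0
```

```bash
python3 goto.py 577.4 140.2 110 95.5
```

```text
t 8.45 pos [578.4 140.3 110.3] yaw 148.19 q [ 0.04  0.32  1.65  0.    1.16 -0.98] F [-1.2  0.3 15.3] T [ 0.16  0.44 -0.06] w 13.0 tilt [0.007 0.   ]
travel [ 0.0026 -0.0022  0.001 ] spin 0.1463
```

>>> {"op": "drive_tool", "data": {
  "fingers": [0,0,0,0,0,0,0,0],
  "travel": [
    [0,0,0.003],
    [0,0,0.003],
    [0,0,0.003],
    [0,0,0.003],
    [0,0,0.003],
    [0,0,0.003],
    [0,0,0.003],
    [0,0,0.003]
  ],
  "spin": [0.02,0.04,0.06,0.08,0.1,0.12,0.13,0.13]
}}

```text
clock: 9.25
eef_pos: [578.2, 139.7, 110.3]
orientation: [0.633, 0.774, 0.001, 0.003]
force: [-5.5, -1.3, 21.3]
width: 13.0
```

```bash
python3 goto.py 577.4 140.2 110 95.5
```

```text
t 9.25 pos [578.2 139.7 110.3] yaw 101.46 q [ 0.03  0.32  1.65 -0.    1.16 -0.16] F [-5.5 -1.3 21.3] T [-0.3   1.13  0.01] w 13.0 tilt [ 0.006 -0.001]
travel [ 0.0021 -0.0024  0.001 ] spin 0.0165
```

>>> {"op": "drive_tool", "data": {
  "fingers": [0,0,0,0,0,0],
  "travel": [
    [0,0,0],
    [0,0,0],
    [0,0,0],
    [0,0,0],
    [0,0,0],
    [0,0,0]
  ],
  "spin": [0.01,0.018,0.025,0.03,0.03,0.03]
}}

```text
clock: 9.85
eef_pos: [577.9, 139.6, 110.3]
orientation: [0.701, 0.713, 0.001, 0.003]
force: [-6.4, -2.4, 21.4]
width: 12.8
```

```bash
python3 goto.py 577.4 140.2 110 95.5; python3 wl.py w4
python3 - <<'E'
from plant import arm
import cv2
p,d=arm.snapshot("side");cv2.imwrite("pics/s4.png",cv2.resize(p[60:240,200:400],None,fx=3,fy=3))
E
```

```text
t 9.85 pos [577.9 139.6 110.3] yaw 91.03 q [ 0.04  0.32  1.65 -0.    1.16  0.02] F [-6.4 -2.4 21.4] T [-0.36  1.27  1.98] w 12.8 tilt [ 0.006 -0.003]
travel [ 0.0021 -0.0017  0.0009] spin -0.0124
[577.9 139.6 110.3]
green px 5471 ztop 145.86628496636592 rect on z72 ((579.6321411132812, 93.38401794433594), (23.461185455322266, 78.34152221679688), 2.9651944637298584) [318.59850881 345.09037506]
```

View pics/w4.png

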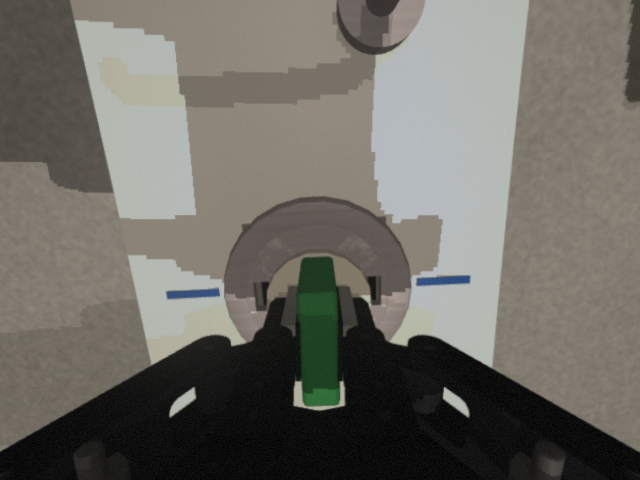

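View pics/s4.png

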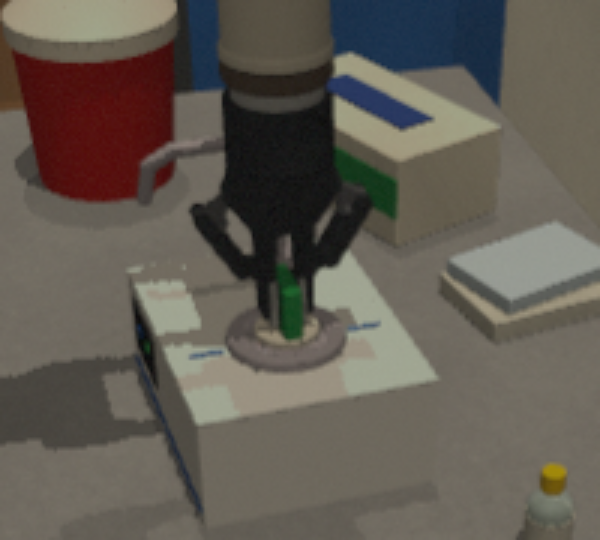

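```bash
cat > m4.py <<'E'
import sys
from plant import arm
from h import *
n=sys.argv[1];ci=arm.camera_info("wrist");z=np.load(f"pics/{n}.npz");d,T=z["d"],z["T"];W=np.load(f"pics/{n}_W.npy");p=cv2.imread(f"pics/{n}.png");hsv=cv2.cvtColor(p,cv2.COLOR_BGR2HSV)
g=(cv2.inRange(hsv,(45,80,30),(85,255,255))>0)&(d>0)&(abs(W[...,2]-146)<4);Q=onplane(ci,np.argwhere(g)[:,::-1],146,T)[:,:2]
print("held wing",cv2.minAreaRect(Q.astype(np.float32)),np.median(W[g],0))
for nm,m in (("flange",(abs(W[...,2]-106)<2.5)),("collar",abs(W[...,2]-100)<2.5)):
    m=m&(np.hypot(W[...,0]-577,W[...,1]-140)<60);print(nm,m.sum(),np.median(W[m][:,2]) if m.any() else None)
E
python3 m4.py w4
```

```text
held wing ((578.3789672851562, 141.5683135986328), (13.823501586914062, 46.15922164916992), 2.965186595916748) [578.35353944 142.89795446 145.19215026]
flange 2109 105.23210030713122
collar 12781 99.46915915340529
```

The wing is at 92.97° against the socket's 4.1° (184.1° for this half turn), so it has turned 91°, and the torque jump to 2 N m shows it is at the stop. I'll ease the torque slightly and hold for a moment.

>>> {"op": "drive_tool", "data": {
  "fingers": [0,0,0,0,0,0,0,0],
  "travel": [
    [0,0,0],
    [0,0,0],
    [0,0,0],
    [0,0,0],
    [0,0,0],
    [0,0,0],
    [0,0,0],
    [0,0,0]
  ],
  "spin": [-0.002,-0.002,-0.002,-0.002,-0.002,-0.002,-0.002,-0.002]
}}

```text
clock: 10.75
eef_pos: [577.9, 139.6, 110.3]
orientation: [0.697, 0.718, 0.001, 0.003]
force: [-5.3, -2.7, 22.8]
width: 13.2
```

```bash
python3 goto.py; python3 wl.py w5; python3 m4.py w5;python3 goto.py
```

```text
t 10.75 pos [577.9 139.6 110.3] yaw 91.7 q [ 0.04  0.32  1.65 -0.    1.16  0.01] F [-5.3 -2.7 22.8] T [-0.38  1.3   1.69] w 13.2 tilt [ 0.006 -0.002]
[577.9 139.6 110.3]
green px 5466 ztop 145.86387593699 rect on z72 ((580.3080444335938, 93.401123046875), (22.94556427001953, 78.2957763671875), 3.3043291568756104) [318.67400181 345.48071688]
held wing ((578.440673828125, 141.55819702148438), (13.51961612701416, 46.132144927978516), 3.304194211959839) [578.34697445 142.75336209 145.1776045 ]
flange 2104 105.25275333423873
collar 12769 99.46448846984276
t 10.8 pos [577.9 139.6 110.3] yaw 91.7 q [ 0.04  0.32  1.65 -0.    1.16  0.01] F [-6.1 -1.3 22.4] T [-0.33  1.29  1.69] w 13.1 tilt [ 0.006 -0.002]
```

Run:
```python
from plant import arm
import cv2
p,d=arm.snapshot("top");cv2.imwrite("pics/top9.png",p)
q=cv2.imread("pics/top0.png");df=cv2.absdiff(p,q).max(2)
for n,(u,v) in dict(used=(371,268),vial_a=(303,174),vial_b=(404,177)).items(): print(n,(df[v-14:v+14,u-14:u+14]>60).sum())
arm.job_done();s=arm.get_state();print(s["eef_pos"],s["force"],s["ft_torque"],s["width"])
```

```text
used 0
vial_a 0
vial_b 0
the job is handed in; nothing more can be done
the job is handed in; nothing more can be done
```

View pics/top9.png

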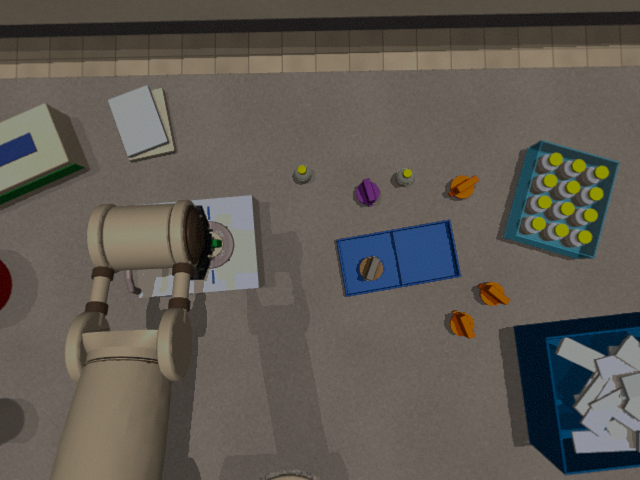

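I put the fresh white cartridge with the green wing into the bayonet socket, pushed it down to the collar and twisted it clockwise to the stop. I handed the job in at about 10.9 s, with the arm still gripping, pushing and turning.

- **Seated:** the TCP was at z = 110.3 mm (110.4 expected) with about 22 N of push. The flange top measured 5.8 mm above the collar (6 mm expected).
- **Turned:** the wing had turned about 91° from the slot line. The torque about the axis rose from about 0 to 2 N m at the stop, and I eased it to 1.7 N m, far above the 0.16 N m return spring.
- **Left alone:** the before and after top pictures show no change around the used cartridge or either vial. The orange and purple look-alikes also stand where they were.

**Disagreements:**
- The tool turned about 1.6° further than the wing, so there is some give or slip in the grip.
- The wing's turn came out about 2° past the nominal 1.55 rad (88.8°), which I take as measurement error and give in the parts.
- A sideways load of about 6 N remained on the cartridge.

I could not read the valve or plunger directly.

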